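Read the stock label on the watch box in the drawer

ROBOT

A 6-joint arm with a two-finger parallel gripper is mounted at the origin on the work surface. World frame = base frame: x ahead of the robot, y to its left, z up, the work surface at z = 0. Lengths are in m, angles in rad, forces in N, time in s.
With the tool pointing down it reaches from about 0.35 to 0.85 m from the base axis. Payload 8.1 kg.
Tool frame: the origin (TCP) lies at the very end of the fingers, on their centre line; the grasp point (between the pads) lies 19 mm behind it; z points along the fingers, y is the direction in which the jaws open and shut (so a half turn about z gives the same grasp; the last joint's range is limited). The gripper opens to 93 mm and grips with 3 to 60 N. Pads are 15 mm wide; open, the fingers measure 128 mm over their backs; the gripper's body (75 mm by 188 mm) begins 65 mm behind the grasp point.
Start: joints at [-1.265, 0.13, 1.488, -0, 1.523, -0.085], TCP at [0.229, -0.555, 0.219] pointing down, gripper open.
Joint ranges: [-2.96, 2.96], [-0.89, 2.26], [0.02, 2.5], [-1.34, 4.48], [0, 2.73], [-2.66, 2.66]. Speed limits (rad/s): [2.39, 2.39, 2.79, 3.14, 3.14, 3.14].

INTERFACE

Orientations are given as a rotation vector (axis times angle).
In Python, from plant import read_state, read_camera, close_job gives the robot as it stands.
- The arm moves only by the tool jog_arm, never from a script. Its argument "motion" is one flat list of numbers, 7 for each row, row after row: the opening, from 0 (shut) to 1 (fully open), then the shift along the tool's x, y, z scaled (see below), then the turn, a rotation vector about the tool's x, y, z scaled (see below). A call has 1 to 8 rows; each row is the pose to reach, as a shift and turn from the pose measured when the call began, along the tool's axes at that moment; what a row does not reach only later rows make up. The controller multiplies each number of a shift by 0.5 m and each number of a turn by 90 degrees. A row lasts 1/10 s, in which the tool goes at most 50 mm and 8.59 degrees, less where a joint would pass 70% of its speed; a pose out of reach is approached as far as the arm can. A call with a number of a shift or a turn outside -1 to 1 is refused whole. A call with a gripper value outside its range is refused whole. The fingers move at their own pace and stop on an object; "grip_force" is the grip in N (left out, the last holds). Time passes only in rows, so rows that repeat a pose let the fingers close. It gives the time, the measured TCP pose, the force and the opening at its end, in the units of the state.
- read_state(): the state, without advancing time (a new reading comes with each control period).
- read_camera(name): name is "scene" or "top" or "wrist"; returns a dict with "frame" (384x512x3 uint8, red, green, blue), "vertical_fov" (degrees; the focal length in pixels is half the picture's height over the tangent of half this angle, whatever the lens; pixels are square), "cx", "cy" (the principal point, pixels), "world_from_camera" (4x4, takes a point from camera to world coordinates); the wrist camera has in their place "hand_eye" (4x4, takes a point from camera to tool coordinates, whose origin is the TCP and whose axes are the flange's). Camera axes: x right, y down, z forward; pixel columns grow to the right and rows downward; lengths in m; the calibration is good to about 2 mm. A picture is of the moment at which its call begins: read the wrist's pose just before it. There is no depth.
- close_job(): hands the job in, once; it reports no verdict.
The state is a dict: "t": time; "q": joint angles; "dq": joint speeds; "joint_torque": joint torques, N m; "tool_pos": TCP position; "orientation": TCP orientation; "force": force on the tool from outside, world axes, zero at the start; "wrist_torque": the same for the moment, N m; "opening": finger opening in m.
Only numpy, scipy, OpenCV 4.12 (cv2) and the standard library are available. Lean on these libraries where they do the work, as an engineer would, in place of code of your own. Each camera call takes 0.05 s, during which the arm holds its last target.

TASK

Pull the cabinet's top drawer all the way out, take the label reader from the white tray, and hold its window steady for two seconds squarely facing the middle of the barcode label on the sloping watch box in the drawer, about 8 cm away. Then lay the reader flat in its tray again, right way up, and leave the drawer out. Do not touch the two watch boxes, and leave everything else on the desk where it is.

Things in the scene. Friction and masses are not known exactly. Their poses are not given: they have to be found in the camera images.
- cab_drawer0 (a joint): Top drawer of the small wooden cabinet at the back (240 deep, 260 wide, 190 mm high; a second, shut drawer below). Value: m pulled out towards the robot side; 0 shut, 0.166 at its stop (all the way out). Starts a few cm out, slides level along -x of cab_drawer0_handle, needs 1 to 2 N and stays where it is left. Two side-by-side bays each hold a watch box.
- cab_drawer0_handle (a point): Middle of the drawer's handle: level round steel bar, 11 mm thick, 120 mm long along this point's y, 152 mm above the desk (38 below the cabinet's top). Clear gap of 29 mm between bar and drawer front (whose upper edge is 178 above the desk); posts 51 mm left and right of the middle join them. +x points into the cabinet, z up; the drawer opens along -x.
- label (a point): Centre of the white barcode label (52 wide, 34 mm) on the sloping face of wedge, 30 degrees from level. z = out of the label (up and towards the drawer front), x = up the slope, away from the drawer front, y = across. Under the cabinet's top until the drawer is out; about 144 mm above the desk. The box may shift a little as the drawer moves.
- wedge: Pale wooden watch box with a sloping top that bears the label: 84 x 84 mm, 14 mm high in front, 62 behind, 0.3 kg, loose in one bay of the top drawer (left or right, varies). Origin in the middle of its underside, x towards the back of the drawer, z up.
- flatbox: Flat-topped pale wooden watch box without a label in the drawer's other bay, 84 x 84 x 36 mm, loose. Origin in the middle of its underside.
- reader_grip (a point): Centre of the grip of the label reader, a grey plastic wand 185 mm long, 0.24 kg, near its centre of mass. Grip: bar along x, 30 wide, 28 mm high, from 78 mm behind this point (then a 34 mm wide foot) to 25 ahead. x points to the head, z up. The head, 56 wide, reaches 82 mm ahead of and 23 mm above this point. Lying in the tray, this point is 30 mm above its floor.
- window (a point): Centre of the reading window (44 x 42 mm) in the slanting underside of the reader's head: 66 mm ahead of reader_grip along its x, 15 mm below it. z = viewing direction: forward and 60 degrees down when the reader is level (0.5 of the grip's x, -0.866 of its z); y = across. It reads when the label's centre lies on this z axis, 50 to 110 mm out, the label's z pointing back along it.
- reader: The label reader as a whole; origin on its underside, 30 mm below reader_grip, same axes.
- tray_in (a point): Centre of the white plastic tray's inner floor, 4 mm above the desk. The tray is 250 mm long (x) and 140 mm wide (y) outside, with 4 mm walls 22 mm high, fixed to the desk. The reader starts in it, lying roughly along its length, head to +x.
- bench_block: Steel bench block, 100 x 75 mm, 32 mm high; loose, to be left alone. Origin in the middle of its underside.
- tweezer_rest: Bamboo rest with two tweezers, 130 x 70 mm, 23 mm high; loose, to be left alone. Origin in the middle of its underside.
- loupe: Small black eye loupe standing on end, 40 mm across and high; loose, to be left alone. Origin in the middle of its underside.
Not all that is in view belongs to the job. Leave any green or purple look-alike of the wedge alone. Of the things shaped like the reader, the grey one is meant.

How it is judged:
On the way, in this order (a step that is already met when the one before it is completed fails the run):
1. the top drawer is pulled all the way out (at least 140 of 166 mm) (value of joint cab_drawer0 above 0.14 m), for 0.2 s.
2. the reader is held still for 1.5 s with its window 50 to 110 mm from the label, pointing at the label's middle within 12 mm and square to it within 0.22 rad, the drawer still out (value of joint cab_drawer0 above 0.14 m and z of label in the frame of window between 0.05 and 0.11 m and x of label in the frame of window between -0.012 and 0.012 m and y of label in the frame of window between -0.012 and 0.012 m and angle between the z axis of window and the z axis of label, either way round below 0.22 rad and linear speed of reader below 0.02 m/s and angular speed of reader below 0.15 rad/s), for 1.5 s.
At the end, for the whole second after the job is handed in: The reader lies flat and right way up on the tray's floor (its grip centre within 60 mm along and 50 mm across of the tray's middle, 20 to 38 mm above the floor, tilted less than 0.15 rad), at rest, and the top drawer is still out by at least 140 mm (value of joint cab_drawer0 above 0.14 m and x of reader_grip in the frame of tray_in between -0.06 and 0.06 m and y of reader_grip in the frame of tray_in between -0.05 and 0.05 m and z of reader_grip in the frame of tray_in between 0.02 and 0.038 m and angle between reader's own z axis and vertical below 0.15 rad and linear speed of reader below 0.02 m/s); the robot touches nothing.
It fails at once if the reader or the robot touches a watch box with more than 2 N (contact force between any of wedge, flatbox and reader above 2 N or contact force between any of wedge, flatbox and the arm above 2 N or contact force between any of wedge, flatbox and the fingers above 2 N).
It fails at once if the bench block, the tweezer rest or the loupe is shifted by more than 30 mm (distance of any of bench_block, tweezer_rest, loupe from where it was at the start of the episode above 0.03 m).
It also fails if it takes over 58 s, if anything falls off the work surface, if the arm or the gripper's body presses on something with over 40 N, if the wrist force passes 120 N, or if a joint passes its speed limit or range.

## Working session

There is one attempt and no reset: what is moved stays moved. The work goes in short steps, Python scripts to look and compute and a tool call to move; the robot and the scene stay as the last step left them, time stands still between calls to the robot, and variables do not carry over. Pictures are saved under pics/ and viewed, and the job is handed in when it is done.

Besides the shell and the picture viewer there is one more tool, called after ">>>" as name(argument=value, ...), one argument or row to a line, values as JSON. jog_arm: Moves the arm, as the interface text tells. Its arguments: {"type":"object","properties":{"motion":{"type":"array","items":{"type":"number"}},"grip_force":{"type":"number"}},"required":["motion"]}

```bash
mkdir -p pics; ls; python3 - <<'E'
from plant import read_state, read_camera
import cv2,numpy as np
s=read_state();print({k:np.round(v,3) for k,v in s.items()})
for n in ["scene","top","wrist"]:
    c=read_camera(n)
    cv2.imwrite(f"pics/{n}0.png",c["frame"][:,:,::-1])
    print(n,c["vertical_fov"],c["cx"],c["cy"]);print(np.round(c.get("world_from_camera",c.get("hand_eye")),4))
E
```

```text
pics
{'t': np.float64(0.0), 'q': array([-1.265,  0.131,  1.489, -0.   ,  1.523, -0.085]), 'dq': array([ 0.001, -0.001, -0.   , -0.001, -0.001,  0.   ]), 'joint_torque': array([-1.0000e-03, -5.5986e+01, -4.9176e+01,  7.7000e-02,  3.6000e-02,
       -0.0000e+00]), 'tool_pos': array([ 0.228, -0.554,  0.218]), 'orientation': array([-3.08, -0.61,  0.  ]), 'force': array([-0.894, -0.471,  0.106]), 'wrist_torque': array([-0.007,  0.022, -0.006]), 'opening': np.float64(0.093)}
scene 55.292993732548496 262.8357737332785 186.81560593041414
[[-0.3958  0.7342 -0.5516  1.3074]
 [ 0.9183  0.3208 -0.232   0.3294]
 [ 0.0067 -0.5983 -0.8012  1.2265]
 [ 0.      0.      0.      1.    ]]
top 57.466191852336124 254.8574068777918 195.98663578360203
[[-0.0244 -0.9919  0.1244  0.3697]
 [-0.9996  0.0229 -0.0136  0.0229]
 [ 0.0106 -0.1247 -0.9921  1.144 ]
 [ 0.      0.      0.      1.    ]]
wrist 67.96867255583476 259.8418905527394 198.16285340085838
[[-3.000e-04 -9.612e-01 -2.760e-01  7.650e-02]
 [ 1.000e+00 -2.000e-04 -4.000e-04 -9.000e-04]
 [ 4.000e-04 -2.760e-01  9.612e-01 -1.664e-01]
 [ 0.000e+00  0.000e+00  0.000e+00  1.000e+00]]
```

View pics/scene0.png

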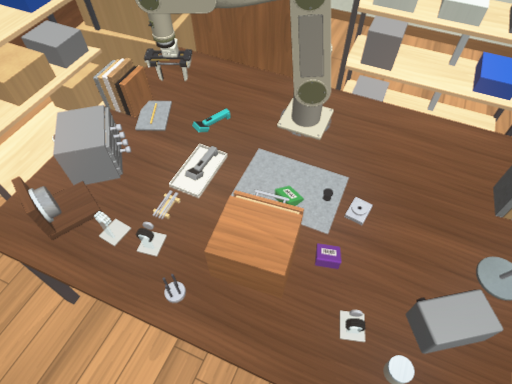

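View pics/top0.png

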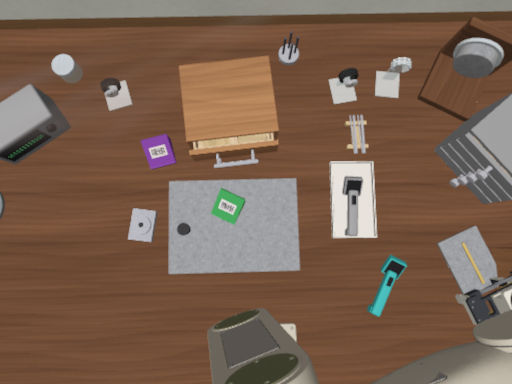

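View pics/wrist0.png

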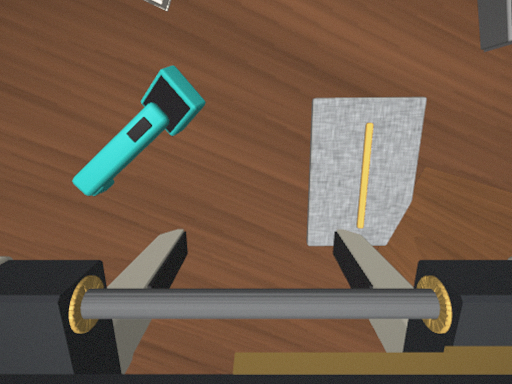

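The top view shows the drawer handle at about (236,162), the tray at (353,200) with the grey reader in it (head up, along +x), and the tweezer rest at (357,133). The turquoise, green and purple items are decoys. I'll enlarge the views next.

```bash
python3 - <<'E'
import cv2,numpy as np
t=cv2.imread("pics/top0.png");s=cv2.imread("pics/scene0.png")
a=cv2.resize(t[130:250,170:390],None,fx=3.6,fy=3.6,interpolation=cv2.INTER_CUBIC)
b=cv2.resize(s[130:280,150:350],None,fx=4,fy=4,interpolation=cv2.INTER_CUBIC)
cv2.imwrite("pics/tz.png",a);cv2.imwrite("pics/sz.png",b)
E
```

```text
(no output)
```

View pics/tz.png

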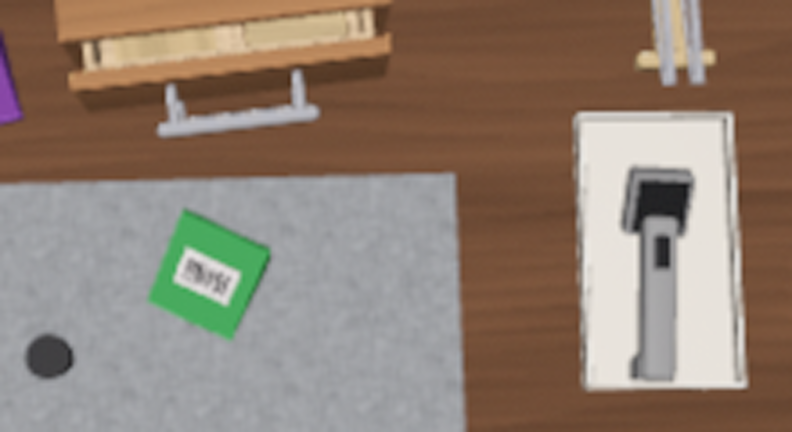

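View pics/sz.png

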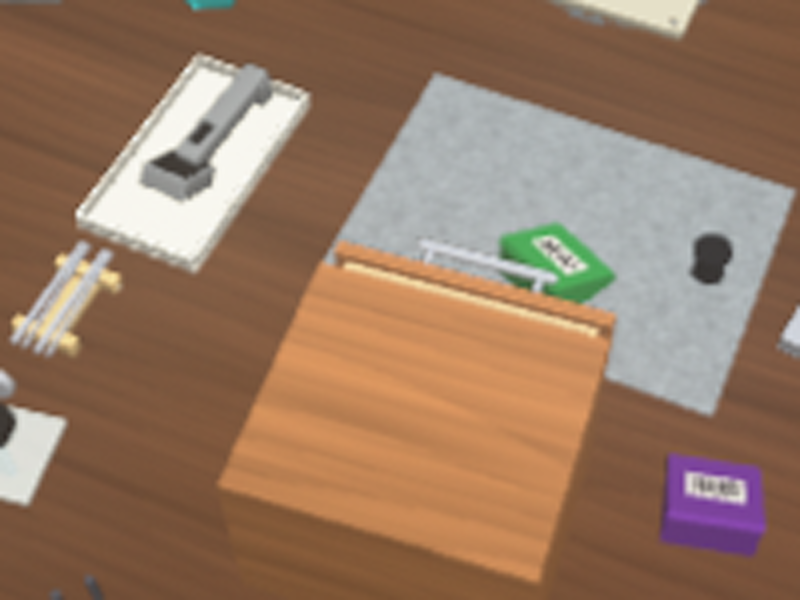

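```bash
cat > h.py <<'E'
import numpy as np,cv2
from scipy.spatial.transform import Rotation as R
from plant import read_state,read_camera
W,H=512,384
def ray(c,uv,Tw=None):
    T=c["world_from_camera"] if Tw is None else Tw
    T=np.array(T); f=H/2/np.tan(np.radians(c["vertical_fov"])/2)
    d=np.array([(uv[0]-c["cx"])/f,(uv[1]-c["cy"])/f,1.])
    d=T[:3,:3]@d; return T[:3,3],d/np.linalg.norm(d)
def onplane(o,d,z): return o+d*(z-o[2])/d[2]
def tri(r):
    A=np.zeros((3,3));b=np.zeros(3)
    for o,d in r:
        P=np.eye(3)-np.outer(d,d);A+=P;b+=P@o
    p=np.linalg.solve(A,b)
    return p,[np.linalg.norm((np.eye(3)-np.outer(d,d))@(p-o)) for o,d in r]
def toolT(s):
    T=np.eye(4);T[:3,:3]=R.from_rotvec(s["orientation"]).as_matrix();T[:3,3]=s["tool_pos"];return T
def wrist(name=None):
    s=read_state();c=read_camera("wrist");c["world_from_camera"]=toolT(s)@np.array(c["hand_eye"])
    if name: cv2.imwrite(f"pics/{name}.png",cv2.resize(c["frame"][:,:,::-1],(768,576),interpolation=cv2.INTER_CUBIC)); np.save(f"pics/{name}.npy",dict(c),allow_pickle=True)
    return c
def go(pos,yaw,s=None,opening=None,pitch=0):
    """numbers for jog: target TCP pos, tool x heading yaw, tool down"""
    s=s or read_state();T=toolT(s)
    Rt=R.from_euler('z',yaw).as_matrix()@R.from_euler('y',pitch).as_matrix()@np.diag([1,-1,-1])
    sh=T[:3,:3].T@(np.array(pos)-T[:3,3])/0.5
    tu=R.from_matrix(T[:3,:3].T@Rt).as_rotvec()/(np.pi/2)
    return np.round(np.r_[sh,tu],4)
E
python3 - <<'E'
from h import *
ct=read_camera("top");cs=read_camera("scene")
def tz(u,v): return (170+(u+.5)/3.6-.5,130+(v+.5)/3.6-.5)
def sz(u,v): return (150+(u+.5)/4-.5,130+(v+.5)/4-.5)
L,e1=tri([ray(ct,tz(160,130)),ray(cs,sz(551,279))])
Rr,e2=tri([ray(ct,tz(317,113)),ray(cs,sz(423,245))])
print("handle L",L,e1,"R",Rr,e2,np.linalg.norm(L-Rr),(L+Rr)/2)
d=L-Rr;print("yaw",np.arctan2(-d[0],d[1]))
for p in [(160,130),(317,113)]: print("plane152",onplane(*ray(ct,tz(*p)),.157))
# drawer front top edge outer corners / cabinet
for p in [(70,88),(390,50)]: print("front edge .178",onplane(*ray(ct,tz(*p)),.178))
for p in [(58,42),(390,5)]: print("cab top front .19",onplane(*ray(ct,tz(*p)),.19))
# tray rim corners
for p in [(575,114),(733,113),(746,387),(584,388)]: print("tray",onplane(*ray(ct,tz(*p)),.026))
print("reader rear centre (top .048)",onplane(*ray(ct,tz(656,378)),.048),"front of grip",onplane(*ray(ct,tz(660,222)),.048))
print("loupe",onplane(*ray(ct,tz(50,357)),.04),"green",onplane(*ray(ct,tz(208,275)),.03))
E
```

```text
handle L [0.58468918 0.12283466 0.1539857 ] [np.float64(0.0017835401791107919), np.float64(0.0017835401791108398)] R [ 5.95417737e-01 -3.11339286e-04  1.51695510e-01] [np.float64(0.0010681200347197862), np.float64(0.0010681200347197398)] 0.12363367280056718 [0.59005346 0.06126166 0.1528406 ]
yaw 0.0869011894413263
plane152 [0.58348331 0.12422184 0.157     ]
plane152 [ 0.59455196 -0.0011982   0.157     ]
front edge .178 [0.61397629 0.19205298 0.178     ]
front edge .178 [ 0.63913316 -0.05946376  0.178     ]
cab top front .19 [0.64768906 0.19920818 0.19      ]
cab top front .19 [ 0.67188907 -0.05961914  0.19      ]
tray [ 0.61832526 -0.23839391  0.026     ]
tray [ 0.61608696 -0.3822817   0.026     ]
tray [ 0.36891213 -0.3773242   0.026     ]
tray [ 0.37152826 -0.23376979  0.026     ]
reader rear centre (top .048) [ 0.37856911 -0.2916995   0.048     ] front of grip [ 0.51484152 -0.30328888  0.048     ]
loupe [0.40961421 0.23383364 0.04      ] green [0.47905562 0.09605612 0.03      ]
```

The handle middle is at (0.590, 0.061, 0.153), the bar is 123 mm long and the yaw is about 0.087. Those match the given sizes. I'll hook the bar from above with shut fingers, so first a move above the gap.

```bash
python3 -c "
from h import *
print(go([.610,.063,.25],.087))"
```

```text
[ 1.176e+00 -8.513e-01 -6.290e-02 -5.000e-04  0.000e+00  1.934e-01]
```

>>> jog_arm(
  motion=[0,0.6,-0.43,-0.06,0,0,0.1,0,0.6,-0.43,-0.06,0,0,0.1,0,0.6,-0.43,-0.06,0,0,0.1,0,0.6,-0.43,-0.06,0,0,0.1,0,0.6,-0.43,-0.06,0,0,0.1,0,0.6,-0.43,-0.06,0,0,0.1,0,0.6,-0.43,-0.06,0,0,0.1,0,0.6,-0.43,-0.06,0,0,0.1],
  grip_force=30,
)

```text
t: 1.05
tool_pos: [0.4257, -0.2381, 0.249]
orientation: [-3.119, -0.371, -0.002]
force: [0.3, -0.5, -0.5]
opening: 0.0339
```

```bash
python3 -c "
from h import *
print(go([.610,.063,.25],.087))"
```

```text
[ 0.4995 -0.499  -0.0008 -0.0007 -0.0009  0.0953]
```

>>> jog_arm(
  motion=[0,0.5,-0.5,0,0,0,0.095,0,0.5,-0.5,0,0,0,0.095,0,0.5,-0.5,0,0,0,0.095,0,0.5,-0.5,0,0,0,0.095,0,0.5,-0.5,0,0,0,0.095,0,0.5,-0.5,0,0,0,0.095,0,0.5,-0.5,0,0,0,0.095,0,0.5,-0.5,0,0,0,0.095],
)

```text
t: 1.85
tool_pos: [0.6112, 0.0681, 0.2488]
orientation: [-3.136, -0.143, -0.001]
force: [0.2, -0.4, 0.1]
opening: -0.0001
```

```bash
python3 -c "
from h import *
wrist('w1')
print(go([.610,.063,.135],.087),read_state()['tool_pos'])"
```

```text
[-0.0033  0.0097  0.2275 -0.0015 -0.0005  0.0029] [0.61114223 0.06771652 0.24874176]
```

View pics/w1.png

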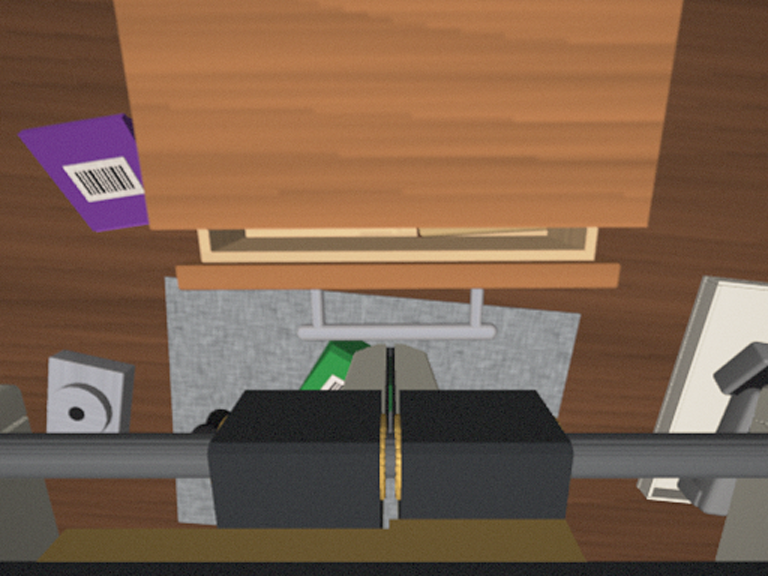

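The wrist view shows the bar from (300,331) to (495,331) and the drawer front's edge at row 287, with shut fingers centred. I'll check the gap from this view.

```bash
python3 -c "
from h import *
c=np.load('pics/w1.npy',allow_pickle=True).item()
g=lambda u,v:((u+.5)/1.5-.5,(v+.5)/1.5-.5)
for p,z in [((300,331),.152),((495,331),.152),((180,288),.178),((618,287),.178)]: print(onplane(*ray(c,g(*p)),z))
T=toolT(read_state())
"
```

```text
[0.58368287 0.12601203 0.152     ]
[ 0.59545714 -0.00129614  0.152     ]
[0.61386654 0.19062639 0.178     ]
[ 0.63751575 -0.05957226  0.178     ]
```

The two measurements agree, so I descend into the gap.

>>> jog_arm(
  motion=[0,-0.003,0.01,0.15,0,0,0.003,0,-0.003,0.01,0.15,0,0,0.003,0,-0.003,0.01,0.19,0,0,0.003,0,-0.003,0.01,0.228,0,0,0.003,0,-0.003,0.01,0.228,0,0,0.003],
)

```text
t: 2.4
tool_pos: [0.6074, 0.0614, 0.1312]
orientation: [-3.137, -0.134, 0.009]
force: [0.3, 0.5, -0.6]
opening: 0.0006
```

>>> jog_arm(
  motion=[0,-0.03,0,0,0,0,0,0,-0.07,0,0,0,0,0,0,-0.11,0,0,0,0,0,0,-0.15,0,0,0,0,0,0,-0.18,0,0,0,0,0,0,-0.21,0,0,0,0,0,0,-0.23,0,0,0,0,0,0,-0.23,0,0,0,0,0],
)

```text
t: 3.2
tool_pos: [0.4925, 0.051, 0.1329]
orientation: [-3.137, -0.134, 0.007]
force: [0.2, -1.2, 0.3]
opening: 0.0001
```

```bash
python3 -c "
from h import *
wrist('w2')
c=read_camera('top')
cv2.imwrite('pics/t2.png',cv2.resize(c['frame'][50:290,130:420,::-1],None,fx=2.5,fy=2.5))
"
```

```text
(no output)
```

View pics/w2.png

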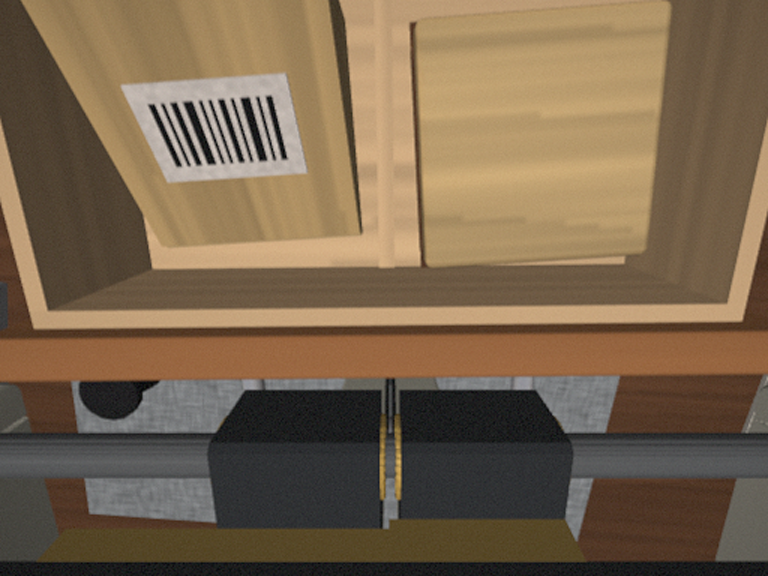

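View pics/t2.png

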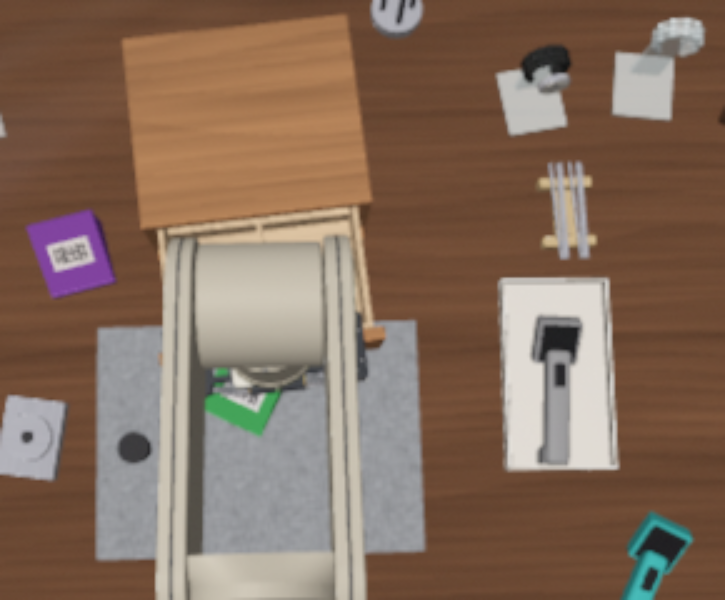

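The drawer is coming out, with the wedge and its label in the left bay and the flat box in the right. I'll pull on to the stop.

>>> jog_arm(
  motion=[0,-0.02,0,0,0,0,0,0,-0.03,0,0,0,0,0,0,-0.04,0,0,0,0,0],
)

```text
t: 3.6
tool_pos: [0.4731, 0.0495, 0.1327]
orientation: [-3.137, -0.134, 0.006]
force: [1.5, -0.6, -0.4]
opening: 0.0005
```

>>> jog_arm(
  motion=[0,-0.01,0,0,0,0,0,0,-0.02,0,0,0,0,0,0,-0.02,0,0,0,0,0],
)

```text
t: 3.9
tool_pos: [0.4624, 0.0487, 0.1326]
orientation: [-3.137, -0.134, 0.008]
force: [-0.4, -0.8, -0.4]
opening: 0.0006
```

>>> jog_arm(
  motion=[0,-0.01,0,0,0,0,0,0,-0.02,0,0,0,0,0,0,-0.02,0,0,0,0,0],
)

```text
t: 4.2
tool_pos: [0.4608, 0.0486, 0.1337]
orientation: [-3.136, -0.133, -0.024]
force: [49.1, 4.8, -33.7]
opening: 0.0007
```

The drawer is at its stop. I'll ease off into the middle of the gap and lift out.

>>> jog_arm(
  motion=[0,0.014,0,0,0,0,0,0,0.014,0,0,0,0,0,0,0.014,0,-0.08,0,0,0,0,0.014,0,-0.18,0,0,0,0,0.014,0,-0.26,0,0,0,0,0.014,0,-0.26,0,0,0],
)

```text
t: 4.8
tool_pos: [0.468, 0.0487, 0.2708]
orientation: [-3.136, -0.134, -0.039]
force: [0.7, 0.1, 0.3]
opening: 0.0002
```

```bash
python3 -c "
from h import *
c=wrist('w3');print(c['world_from_camera'][:3,3],read_state()['tool_pos'])
"
```

```text
[0.53983699 0.05528085 0.43903671] [0.46696967 0.0486556  0.26736725]
```

View pics/w3.png

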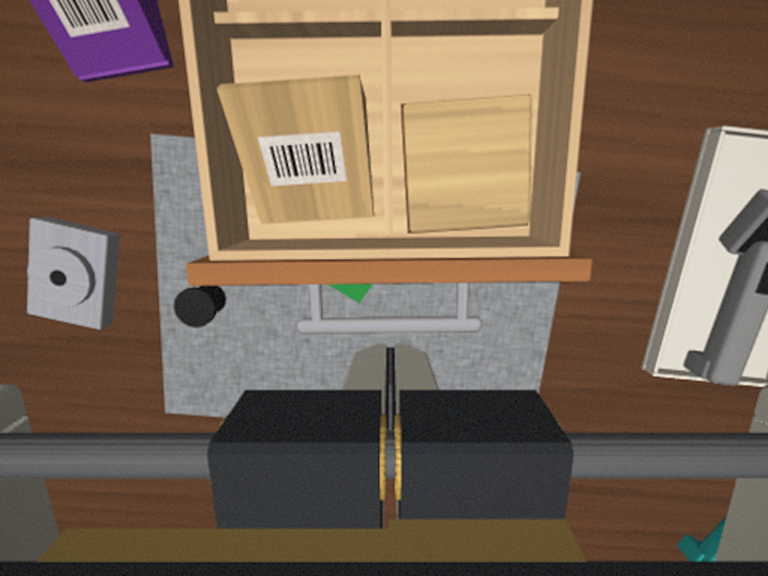

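The drawer is fully out and the label is at about (302,160). The next view point is higher and to the right, to get parallax and the reader in view.

```bash
python3 -c "
from h import *
print(go([.42,-.08,.36],.087))
"
```

```text
[-0.1116  0.248  -0.1881 -0.0012 -0.0133 -0.0012]
```

>>> jog_arm(
  motion=[0.3,-0.11,0.25,-0.19,0,-0.013,0,0.3,-0.11,0.25,-0.19,0,-0.013,0,0.3,-0.11,0.25,-0.19,0,-0.013,0,0.3,-0.11,0.25,-0.19,0,-0.013,0,0.3,-0.11,0.25,-0.19,0,-0.013,0,0.3,-0.11,0.25,-0.19,0,-0.013,0],
)

```text
t: 5.45
tool_pos: [0.4204, -0.0806, 0.3592]
orientation: [-3.136, -0.132, 0.003]
force: [0.2, -0.2, 0.4]
opening: 0.0274
```

```bash
python3 -c "
from h import *
c=wrist('w4');print(read_state()['tool_pos'],read_state()['orientation'])
c=read_camera('top');np.save('pics/t4.npy',dict(c),allow_pickle=True)
cv2.imwrite('pics/t4.png',cv2.resize(c['frame'][50:290,130:420,::-1],None,fx=2.5,fy=2.5))
c=read_camera('scene');np.save('pics/s4.npy',dict(c),allow_pickle=True)
cv2.imwrite('pics/s4.png',cv2.resize(c['frame'][110:290,140:360,::-1],None,fx=3.3,fy=3.3))
"
```

```text
[ 0.42038332 -0.08008235  0.35891255] [-3.13530831 -0.13378357  0.00387651]
```

View pics/w4.png

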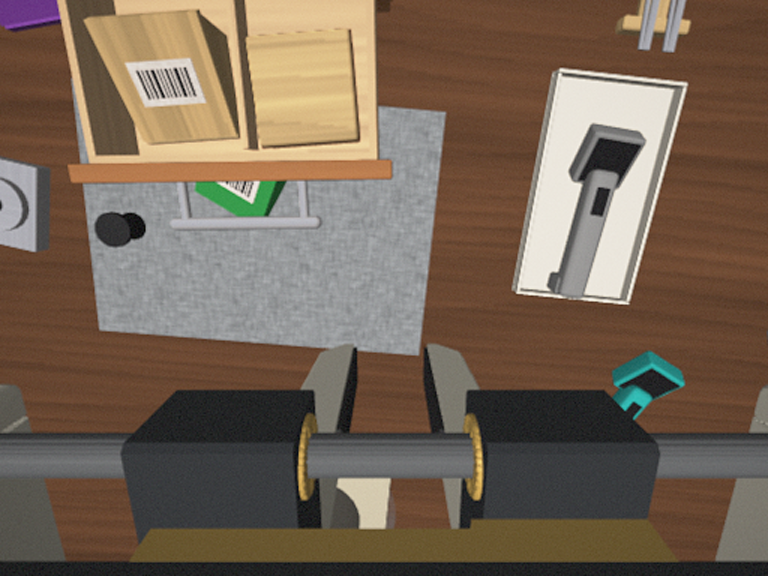

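View pics/t4.png

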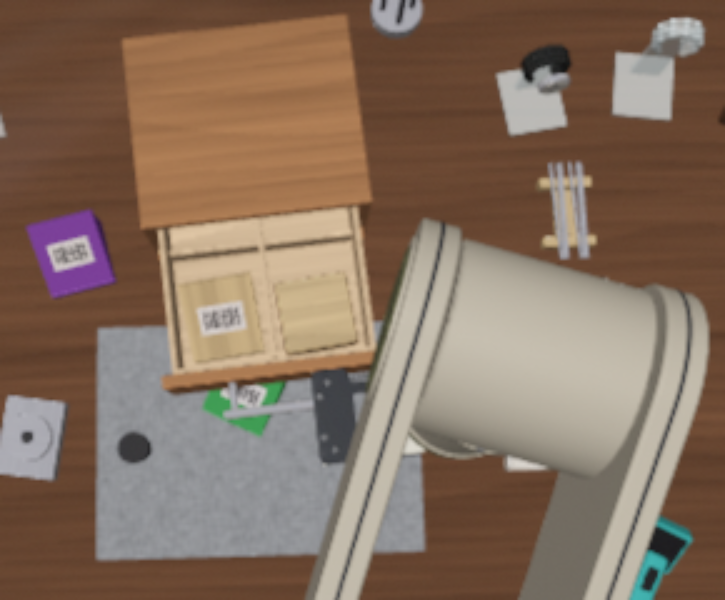

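View pics/s4.png

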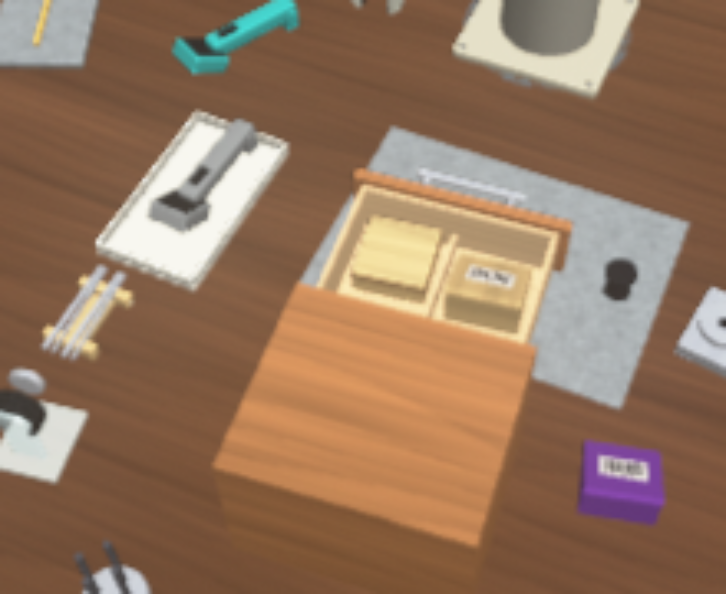

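Both wrist views show the label, at (302,160) in w3 and (166,82) in w4, and w4 shows the reader in the tray at (595,210). Next I extract the corners by mask.

```bash
cat > lab.py <<'E'
from h import *
def quad(c,uv,rad=45,thr=150,sat=30):
    f=c["frame"];hsv=cv2.cvtColor(f,cv2.COLOR_RGB2HSV)
    m=((hsv[...,1]<sat)&(hsv[...,2]>thr)).astype(np.uint8)
    z=np.zeros_like(m);u,v=map(int,uv);z[max(0,v-rad):v+rad,max(0,u-rad):u+rad]=1;m*=z
    m=cv2.morphologyEx(m,cv2.MORPH_CLOSE,np.ones((7,7)))
    cs,_=cv2.findContours(m,cv2.RETR_EXTERNAL,cv2.CHAIN_APPROX_NONE)
    k=max(cs,key=cv2.contourArea);h=cv2.convexHull(k)
    q=cv2.approxPolyN(h,4).reshape(-1,2).astype(float)
    cc=q.mean(0);a=np.arctan2(*(q-cc).T[::-1]);q=q[np.argsort(a)]
    return q,cv2.contourArea(k)
E
python3 - <<'E'
from lab import *
c3=np.load('pics/w3.npy',allow_pickle=True).item();c4=np.load('pics/w4.npy',allow_pickle=True).item()
q3,a3=quad(c3,(201,106));q4,a4=quad(c4,(110,55))
print(q3*1.5,a3);print(q4*1.5,a4)
P=[]
for a,b in zip(q3,q4):
    p,e=tri([ray(c3,a),ray(c4,b)]);P.append(p);print(np.round(p,4),np.round(e,4))
P=np.array(P);C=P.mean(0);print("C",C)
xs=(P[0]+P[1]-P[2]-P[3])/2;ys=(P[0]+P[3]-P[1]-P[2])/2
print("len",np.linalg.norm(xs),np.linalg.norm(ys))
n=np.cross(xs,ys);n/=np.linalg.norm(n);print("n",n,"tilt",np.degrees(np.arccos(n[2])),"azim of -n",np.arctan2(-n[1],-n[0]),"yaw by y",np.arctan2(-ys[0],ys[1]))
# plane with z=.144 center per view
for c,q in ((c3,q3),(c4,q4)): print(onplane(*ray(c,q.mean(0)),.144), )
for c,q in ((c3,q3),(c4,q4)):
    w=[onplane(*ray(c,q[i]),z) for i,z in zip(range(4),(.1525,.1525,.1355,.1355))];w=np.array(w)
    y=(w[0]+w[3]-w[1]-w[2])/2;print("yaw",np.arctan2(-y[0],y[1]),np.linalg.norm(y),np.linalg.norm((w[0]+w[1]-w[2]-w[3])/2))
g=lambda u,v:((u+.5)/1.5-.5,(v+.5)/1.5-.5)
for n,c,p in (("w3",c3,((300,325),(480,324))),("w4",c4,((172,223),(320,222)))):
    print(n,[onplane(*ray(c,g(*x)),.152) for x in p])
E
```

```text
[[258.  138. ]
 [337.5 132. ]
 [345.  178.5]
 [271.5 184.5]] 1549.5
[[124.5  63. ]
 [189.   58.5]
 [204.  100.5]
 [145.5 105. ]] 1142.5
[0.5618 0.1403 0.1558] [0. 0.]
[0.5698 0.0914 0.1526] [0. 0.]
[0.542  0.0865 0.1387] [0.0001 0.0001]
[0.5342 0.1363 0.1375] [0.0003 0.0003]
C [0.55193833 0.11364093 0.14611972]
len 0.03229549600499894 0.04996285881978868
n [-0.48899132 -0.09613217  0.86697525] tilt 29.89097549716451 azim of -n 0.1941172653637441 yaw by y 0.1590598483896005
[0.55253879 0.11425411 0.144     ]
[0.55281794 0.11486377 0.144     ]
yaw 0.1592638681490718 0.05064311208079551 0.032954512261146755
yaw 0.14898507102995928 0.05059541615966246 0.03266966647910776
w3 [array([0.43986966, 0.11115438, 0.152     ]), array([ 0.45147008, -0.01537815,  0.152     ])]
w4 [array([0.43993154, 0.11255434, 0.152     ]), array([ 0.45161421, -0.01549798,  0.152     ])]
```

The label centre is at (0.552, 0.114, 0.1455) with yaw about 0.155 and tilt 29.9°, matching the given size and height. The handle travelled 145 mm to its stop. Now I go above the reader.

```bash
python3 -c "
from h import *
print(go([.46,-.30,.22],-.085))
"
```

```text
[ 0.0413  0.4466  0.2766 -0.002   0.0017  0.1092]
```

>>> jog_arm(
  motion=[0.65,0.04,0.447,0.277,0,0,0.109,0.65,0.04,0.447,0.277,0,0,0.109,0.65,0.04,0.447,0.277,0,0,0.109,0.65,0.04,0.447,0.277,0,0,0.109,0.65,0.04,0.447,0.277,0,0,0.109,0.65,0.04,0.447,0.277,0,0,0.109,0.65,0.04,0.447,0.277,0,0,0.109],
)

```text
t: 6.3
tool_pos: [0.4584, -0.2997, 0.2166]
orientation: [-3.132, 0.134, 0.011]
force: [-0.9, -0.6, 1.2]
opening: 0.0604
```

```bash
python3 -c "
from h import *
c=wrist('w5');print(read_state()['tool_pos'],read_state()['orientation'])
"
```

```text
[ 0.45914468 -0.29913115  0.21854212] [-3.13353884  0.13268387  0.00786673]
```

View pics/w5.png

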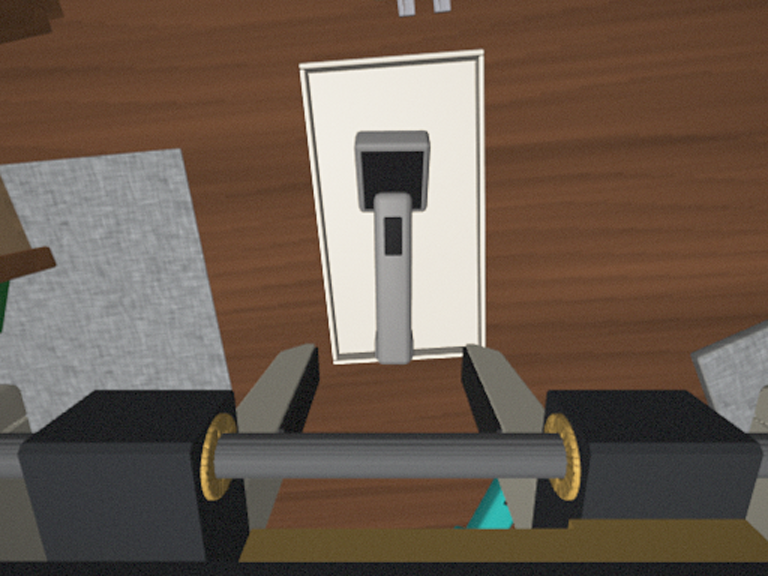

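The wrist view shows the reader aligned with the tool, with the grip's rear end at (395,362), the button at (393,236) and the head's front edge at row 131.

```bash
python3 - <<'E'
from lab import *
c4=np.load('pics/w4.npy',allow_pickle=True).item();c5=np.load('pics/w5.npy',allow_pickle=True).item()
cv2.imwrite('pics/w4z.png',cv2.resize(c4["frame"][70:210,330:470,::-1],(600,600),interpolation=cv2.INTER_CUBIC))
def dark(c,roi):
    u0,u1,v0,v1=roi
    g=cv2.cvtColor(c["frame"],cv2.COLOR_RGB2GRAY)[v0:v1,u0:u1]
    m=(g<70).astype(np.uint8);n,l,s,ce=cv2.connectedComponentsWithStats(m)
    return [(s[i,4],ce[i]+[u0,v0],s[i,:4]+[u0,v0,0,0]) for i in range(1,n) if s[i,4]>20]
b4=dark(c4,(385,420,122,150));b5=dark(c5,(245,280,140,175))
print(b4,b5)
p,e=tri([ray(c4,b4[0][1]),ray(c5,b5[0][1])]);print("button",p,e)
g=lambda u,v:((u+.5)/1.5-.5,(v+.5)/1.5-.5)
for nm,uv,z in (("rear",(395,358),.048),("gripL",(376,300),.048),("gripR",(411.5,300),.048),("gripL2",(375,225),.048),("gripR2",(411,225),.048),("headfront",(392,132),.057),("TL",(301,66),.026),("TR",(482,51),.026),("BR",(485,353),.026),("BL",(335,362),.026)):
    print(nm,onplane(*ray(c5,g(*uv)),z))
E
```

```text
[(np.int32(140), array([399.9       , 133.91428571]), array([394, 125,  13,  19]))] [(np.int32(275), array([262., 157.]), array([257, 145,  11,  25]))]
button [ 0.48728357 -0.30290298  0.04791945] [np.float64(6.914443419422256e-05), np.float64(6.914443419410568e-05)]
rear [ 0.38332707 -0.2956985   0.048     ]
gripL [ 0.43606011 -0.28447086  0.048     ]
gripR [ 0.43362948 -0.31339192  0.048     ]
gripL2 [ 0.49675873 -0.28948333  0.048     ]
gripR2 [ 0.49438177 -0.31736034  0.048     ]
headfront [ 0.56228222 -0.30831908  0.057     ]
TL [ 0.6169215  -0.24431868  0.026     ]
TR [ 0.61511515 -0.3797655   0.026     ]
BR [ 0.37148795 -0.37638023  0.026     ]
BL [ 0.37388301 -0.24014905  0.026     ]
```

View pics/w4z.png

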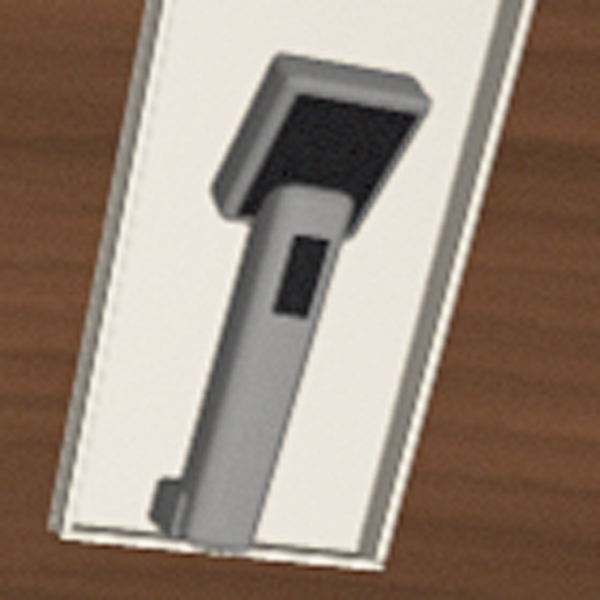

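The triangulated button height of 0.0479 matches the grip top at 0.048. The grip centre is at about (0.483, -0.3025) with yaw -0.075. I descend.

```bash
python3 -c "
from h import *
print(go([.483,-.3025,.017],-.075),go([.483,-.3025,.09],-.075))
"
```

```text
[ 0.0502  0.0047  0.4028 -0.0032  0.0033 -0.0061] [ 0.0495  0.004   0.2568 -0.0032  0.0033 -0.0061]
```

>>> jog_arm(
  motion=[0.65,0.05,0.004,0.1,-0.003,0.003,-0.006,0.65,0.05,0.004,0.19,-0.003,0.003,-0.006,0.65,0.05,0.004,0.27,-0.003,0.003,-0.006,0.65,0.05,0.004,0.33,-0.003,0.003,-0.006,0.65,0.05,0.005,0.37,-0.003,0.003,-0.006,0.65,0.05,0.005,0.4,-0.003,0.003,-0.006,0.65,0.05,0.005,0.403,-0.003,0.003,-0.006],
)

```text
t: 7.05
tool_pos: [0.4828, -0.3009, 0.0162]
orientation: [-3.138, 0.116, 0.003]
force: [0.7, -0.1, 0.2]
opening: 0.0603
```

```bash
python3 -c "
from h import *
print(go([.483,-.3025,.017],-.075),read_state()['force'])
"
```

```text
[ 0.0007  0.0032 -0.0016 -0.0009  0.0011  0.0009] [ 0.71812474 -0.0726636   0.24113673]
```

>>> jog_arm(
  motion=[0.4,0,0.003,0,0,0,0,0,0,0.003,0,0,0,0,0,0,0.003,0,0,0,0,0,0,0.003,0,0,0,0,0,0,0.003,0,0,0,0,0,0,0.003,0,0,0,0,0,0,0.003,0,0,0,0],
  grip_force=30,
)

```text
t: 7.75
tool_pos: [0.4832, -0.3028, 0.017]
orientation: [-3.139, 0.116, 0.001]
force: [-0.4, 0.3, 5.9]
opening: 0.0299
```

The opening reads 29.9 mm, the grip's width, so it is held. Lifting.

>>> jog_arm(
  motion=[0,0,0,-0.04,0,0,0,0,0,0,-0.1,0,0,0,0,0,0,-0.2,0,0,0,0,0,0,-0.3,0,0,0,0,0,0,-0.4,0,0,0,0,0,0,-0.48,0,0,0,0,0,0,-0.48,0,0,0],
)

```text
t: 8.45
tool_pos: [0.4857, -0.3049, 0.2646]
orientation: [3.134, -0.116, 0.013]
force: [0.1, -0.1, -2.6]
opening: 0.03
```

```bash
python3 -c "
from h import *
c=wrist('w6');print(read_state()['tool_pos'],read_state()['orientation'],read_state()['force'],read_state()['wrist_torque'])
c=read_camera('top');np.save('pics/t6.npy',dict(c),allow_pickle=True)
cv2.imwrite('pics/t6.png',cv2.resize(c['frame'][100:280,250:450,::-1],None,fx=3.3,fy=3.3))
c=read_camera('scene');np.save('pics/s6.npy',dict(c),allow_pickle=True)
cv2.imwrite('pics/s6.png',cv2.resize(c['frame'][60:240,120:320,::-1],None,fx=3.3,fy=3.3,interpolation=cv2.INTER_CUBIC))
"
```

```text
[ 0.48470592 -0.30406242  0.26061289] [ 3.13661341 -0.11580349  0.00719805] [-0.4085313   0.68255265 -3.19510366] [ 0.01171249 -0.01461354  0.05039433]
```

View pics/w6.png

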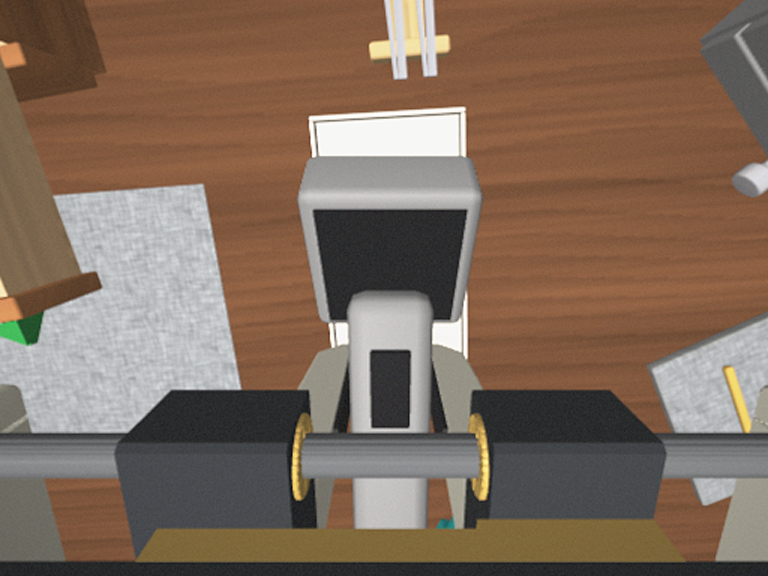

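View pics/s6.png

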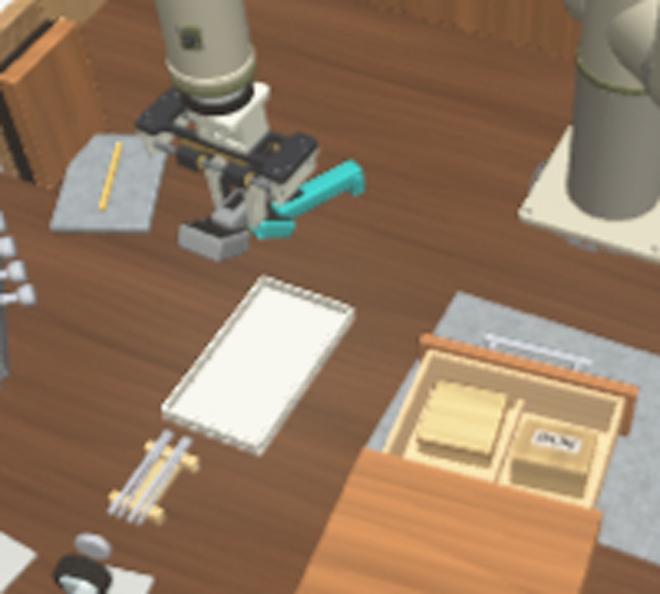

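View pics/t6.png

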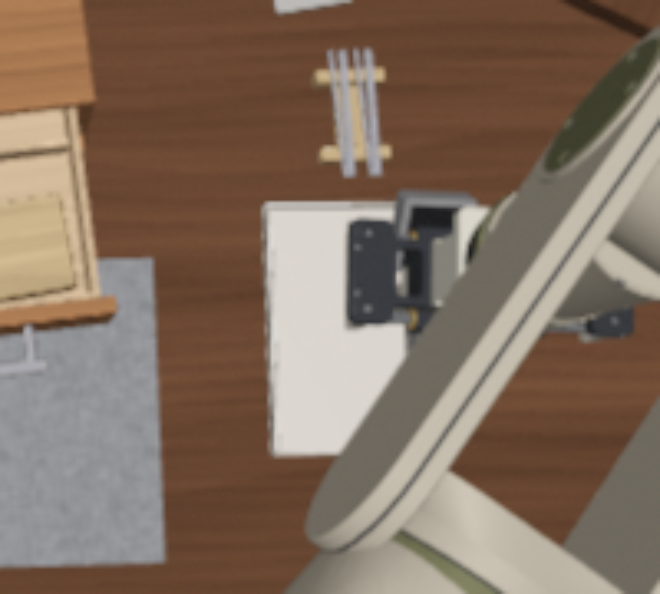

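The tray is empty and the reader hangs level in the gripper. In the wrist view the button's corners run from (371,350) to (411,427) and the panel's top corners are at (313,209) and (467,209). I'll check its pitch in the hand from these features.

```bash
python3 - <<'E'
from lab import *
L=lambda n:np.load(f'pics/{n}.npy',allow_pickle=True).item()
c4,c5,c6=L('w4'),L('w5'),L('w6')
g=lambda u,v:((u+.5)/1.5-.5,(v+.5)/1.5-.5)
z4=lambda u,v:(330+(u+.5)/4.2857-.5,70+(v+.5)/4.2857-.5)
F={"bTL":((295,237),(384,217),(371,350)),"bTR":((328,241),(402,217),(411,350)),"bBR":((306,318),(402,255),(411,427)),"bBL":((273,311),(384,255),(371,427)),"pTL":((298,95),(361.5,151.5),(313,209)),"pTR":((415,110),(424.5,151.5),(467,209))}
a=-.075;grip=np.array([.483,-.3025,.034]);Rr=R.from_euler('z',a).as_matrix()
O=[];I=[]
for k,(p4,p5,p6) in F.items():
    p,e=tri([ray(c4,z4(*p4)),ray(c5,g(*p5))]);b=Rr.T@(p-grip);O.append(b);I.append(g(*p6));print(k,np.round(b,4),np.round(e,4))
f=H/2/np.tan(np.radians(c6["vertical_fov"])/2)
K=np.array([[f,0,c6["cx"]],[0,f,c6["cy"]],[0,0,1.]])
O=np.array(O)
# regularise: symmetric/planar
O2=O.copy();O2[:4,2]=.014;O2[4:,2]=O[4:,2].mean();O2[4:,0]=O[4:,0].mean()
for o in (O,O2):
    ok,rv,tv=cv2.solvePnP(o,np.array(I),K,None,flags=cv2.SOLVEPNP_SQPNP)
    rv,tv=cv2.solvePnPRefineLM(o,np.array(I),K,None,rv,tv)
    M=np.eye(4);M[:3,:3]=cv2.Rodrigues(rv)[0];M[:3,3]=tv.ravel()
    Tt=np.array(c6["hand_eye"])@M
    pr=cv2.projectPoints(o,rv,tv,K,None)[0].reshape(-1,2)-np.array(I)
    print("grip in tool",Tt[:3,3],"\n x",Tt[:3,0],"z",Tt[:3,2],"rms px",np.sqrt((pr**2).mean()))
E
```

```text
bTL [0.0183 0.0068 0.0142] [0.0006 0.0006]
bTR [ 0.0185 -0.007   0.0124] [0.0001 0.0001]
bBR [-0.011  -0.0068  0.0135] [0.0002 0.0002]
bBL [-0.0104  0.0074  0.0156] [0.0002 0.0002]
pTL [0.0663 0.0225 0.0192] [0.0004 0.0004]
pTR [ 0.0674 -0.0235  0.0151] [0.001 0.001]
grip in tool [ 5.08914593e-05  1.96897057e-03 -1.71298194e-02] 
 x [ 0.99960627 -0.00819359 -0.02683616] z [-0.02782815 -0.16703097 -0.98555885] rms px 0.7144972797832019
grip in tool [-0.00015266 -0.0001012  -0.01713922] 
 x [ 0.99984482 -0.01271721 -0.01219062] z [-0.01237608 -0.01460843 -0.9998167 ] rms px 0.7454433729784218
```

In the hand, the grip centre sits 17 mm behind the TCP and level to within 0.7°. Next I work out the reading pose.

```bash
cat > tgt.py <<'E'
from h import *
def tgt(C,y,d=.08,gx=0.):
    x=np.array([np.cos(y),np.sin(y),0]);n=-.5*x+np.array([0,0,.866])
    w=np.array(C)+d*n; gr=w-(.066+gx)*x+[0,0,.015]; return gr-[0,0,.017]
E
python3 -c "
from tgt import *
p=tgt([.5522,.114,.1455],.158);print(p);q=p.copy();q[2]=.26
print(go(q,.158),go(p,.158))
"
```

```text
[0.44752034 0.0973216  0.21278   ]
[-0.1293 -0.7925 -0.0073 -0.0014  0.0014 -0.1476] [-0.129  -0.7924  0.0871 -0.0014  0.0014 -0.1476]
```

>>> jog_arm(
  motion=[0,-0.01,-0.08,-0.007,0,0,-0.015,0,-0.03,-0.16,-0.007,0,0,-0.03,0,-0.04,-0.25,-0.007,0,0,-0.05,0,-0.06,-0.34,-0.007,0,0,-0.07,0,-0.07,-0.43,-0.007,0,0,-0.09,0,-0.09,-0.52,-0.007,0,0,-0.1,0,-0.1,-0.6,-0.007,0,0,-0.12,0,-0.11,-0.66,-0.007,0,0,-0.13],
)

```text
t: 9.4
tool_pos: [0.4503, 0.0329, 0.2567]
orientation: [-3.131, -0.208, 0.011]
force: [1.4, 0.9, -2.1]
opening: 0.0301
```

```bash
python3 -c "
from tgt import *
p=tgt([.5522,.114,.1455],.158);print(p);q=p.copy();q[2]=.26
print(go(q,.158),go(p,.158))
"
```

```text
[0.44752034 0.0973216  0.21278   ]
[ 0.0115 -0.1285 -0.0063 -0.0024  0.0042 -0.0161] [ 0.0121 -0.1282  0.0881 -0.0024  0.0042 -0.0161]
```

>>> jog_arm(
  motion=[0,0.005,-0.05,-0.006,0,0,-0.01,0,0.01,-0.1,-0.006,0,0,-0.016,0,0.012,-0.128,-0.006,0,0,-0.016,0,0.012,-0.128,-0.006,-0.002,0.003,-0.016],
)

```text
t: 9.8
tool_pos: [0.4462, 0.0985, 0.2568]
orientation: [-3.131, -0.251, 0.011]
force: [-0.1, -0.2, -2.3]
opening: 0.0297
```

```bash
python3 -c "
from tgt import *
p=tgt([.5522,.114,.1455],.158)
print(go(p,.158),read_state()['tool_pos'])
wrist('w7')
c=read_camera('top');np.save('pics/t7.npy',dict(c),allow_pickle=True)
cv2.imwrite('pics/t7.png',cv2.resize(c['frame'][100:280,150:350,::-1],None,fx=3.3,fy=3.3,interpolation=cv2.INTER_CUBIC))
c=read_camera('scene');np.save('pics/s7.npy',dict(c),allow_pickle=True)
cv2.imwrite('pics/s7.png',cv2.resize(c['frame'][100:280,160:360,::-1],None,fx=3.3,fy=3.3,interpolation=cv2.INTER_CUBIC))
"
```

```text
[ 0.0028  0.0028  0.088  -0.0008  0.0045  0.0014] [0.44621196 0.09847948 0.25678425]
```

View pics/w7.png

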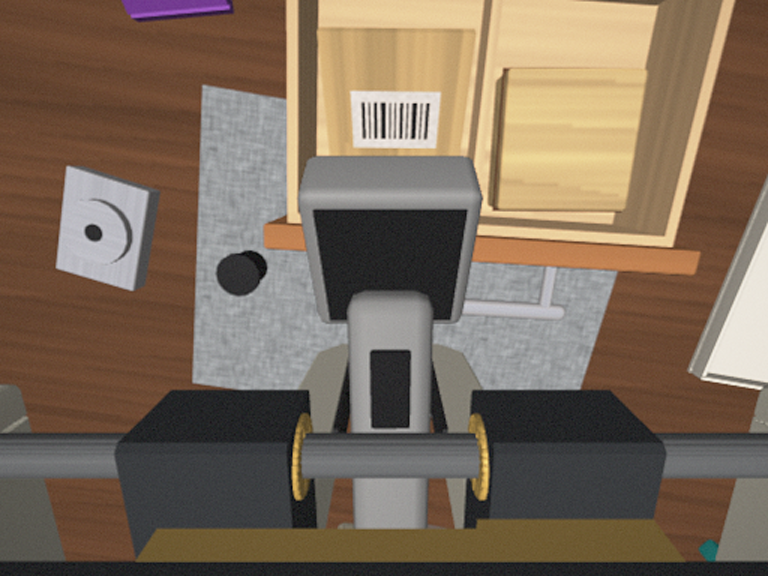

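View pics/s7.png

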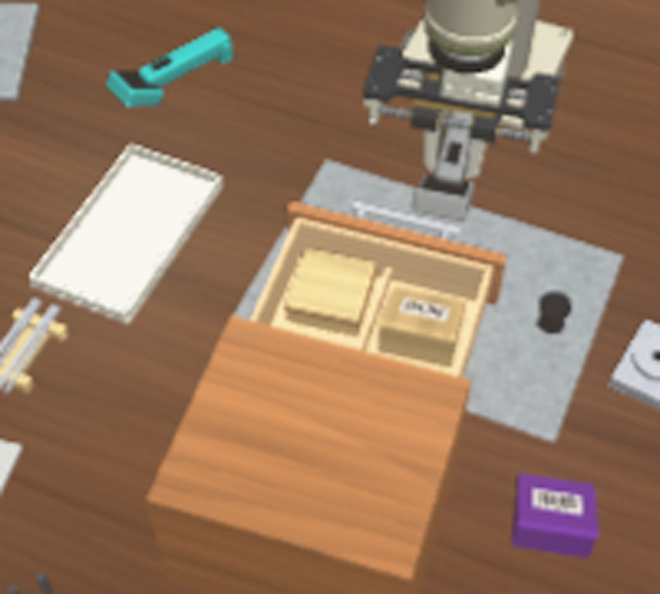

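The full label, at about (396,120), is visible ahead of the reader's head and is nearly square to it. I'll measure it once more.

```bash
python3 - <<'E'
from lab import *
c=np.load('pics/w7.npy',allow_pickle=True).item()
q,a=quad(c,(263,72),rad=34,thr=150);print(q*1.5,a)
w=np.array([onplane(*ray(c,q[i]),z) for i,z in zip(range(4),(.154,.154,.137,.137))])
y=(w[0]+w[3]-w[1]-w[2])/2;x=(w[0]+w[1]-w[2]-w[3])/2
print(w.mean(0),"yaw",np.arctan2(-y[0],y[1]),np.linalg.norm(y),np.linalg.norm(x),"az x",np.arctan2(x[1],x[0]))
for n,uv in (('w3',(201,106)),('w4',(110,55))):
    k=np.load(f'pics/{n}.npy',allow_pickle=True).item();qq,_=quad(k,uv)
    P,e=tri([ray(c,q.mean(0)),ray(k,qq.mean(0))]);print(n,P,e)
E
```

```text
[[351.   91.5]
 [439.5  91.5]
 [435.  147. ]
 [354.  145.5]] 1978.5
[0.55219404 0.11352944 0.1455    ] yaw 0.15091773266858827 0.05096917903637501 0.03342016472765972 az x 0.1537093372085469
w3 [0.55252638 0.11357051 0.14768789] [np.float64(0.000154957179388948), np.float64(0.00015495717938882462)]
w4 [0.55263288 0.11364439 0.14645511] [np.float64(0.00017511058361458452), np.float64(0.00017511058361459065)]
```

```bash
python3 -c "
from tgt import *
p=tgt([.5523,.1137,.1457],.154)
print(p,go(p,.154))"
```

```text
[0.44755447 0.09744045 0.21298   ] [ 0.0018 -0.0015  0.0902 -0.0002  0.0031  0.0025]
```

>>> jog_arm(
  motion=[0,0.002,-0.0015,0.03,0,0.003,0.0025,0,0.002,-0.0015,0.06,0,0.003,0.0025,0,0.002,-0.0015,0.08,0,0.003,0.0025,0,0.002,-0.0015,0.09,0,0.003,0.0025,0,0.002,-0.0015,0.09,0,0.003,0.0025,0,0.002,-0.0015,0.09,0,0.003,0.0025],
)

```text
t: 10.55
tool_pos: [0.4479, 0.0973, 0.2135]
orientation: [-3.132, -0.241, -0.0]
force: [0.4, 0.7, -3.0]
opening: 0.0297
```

```bash
python3 -c "
from tgt import *
p=tgt([.5523,.1137,.1457],.154)
s=read_state();print(p,s['tool_pos'],s['orientation'],go(p,.154),s['force'])
c=read_camera('top');np.save('pics/t8.npy',dict(c),allow_pickle=True)
cv2.imwrite('pics/t8.png',cv2.resize(c['frame'][100:280,150:350,::-1],None,fx=3.3,fy=3.3,interpolation=cv2.INTER_CUBIC))
c=read_camera('scene');np.save('pics/s8.npy',dict(c),allow_pickle=True)
cv2.imwrite('pics/s8.png',cv2.resize(c['frame'][130:250,210:330,::-1],None,fx=5,fy=5,interpolation=cv2.INTER_CUBIC))
"
```

```text
[0.44755447 0.09744045 0.21298   ] [0.44786962 0.0973417  0.21348375] [-3.13200286e+00 -2.41301823e-01 -3.22432686e-04] [-0.0006 -0.0003  0.001  -0.0002 -0.0001 -0.0001] [ 0.42966974  0.68586019 -2.98983537]
```

View pics/s8.png

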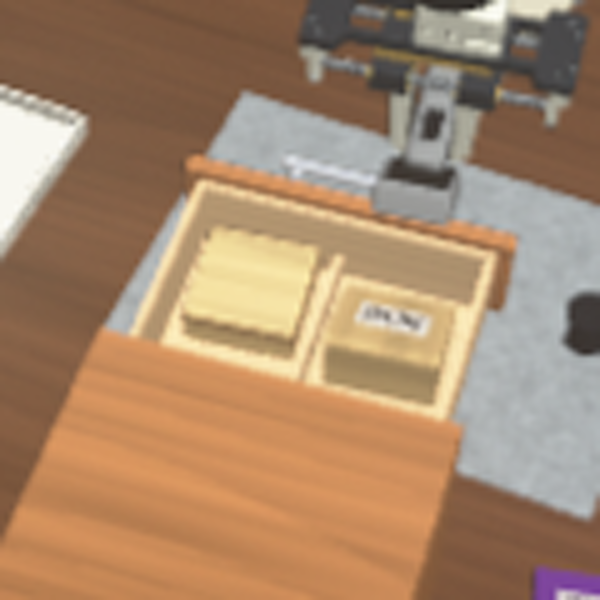

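View pics/t8.png

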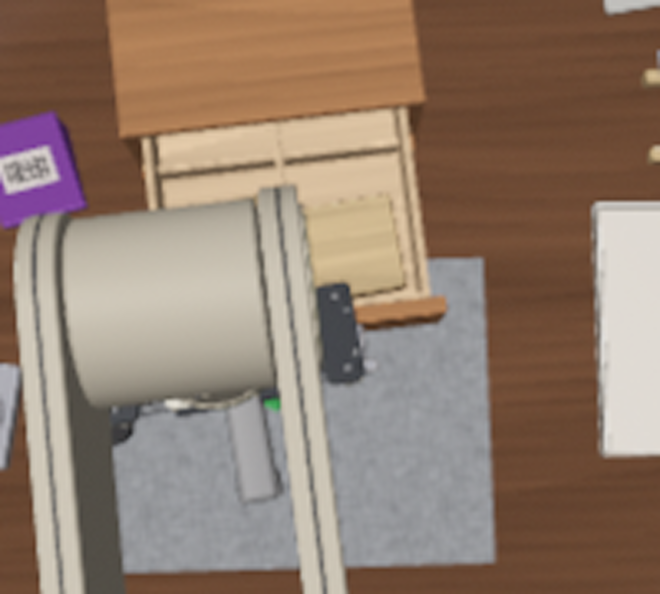

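The pose matches the target. The reader's rear end shows at (258,497) in the top crop and its head edge at (418,165) to (418,210) in the scene crop. I'll use these to check the reader's position along its length.

```bash
python3 - <<'E'
from tgt import *
ct=np.load('pics/t8.npy',allow_pickle=True).item();cs=np.load('pics/s8.npy',allow_pickle=True).item()
s=read_state();gr=s['tool_pos']+np.array([0,0,.017]);yw=.154
X=np.array([np.cos(yw),np.sin(yw),0]);Y=np.array([-X[1],X[0],0])
f=lambda p:np.round([(p-gr)@X,(p-gr)@Y,p[2]-gr[2]],4)
for v in (493,499): print("rear",v,f(onplane(*ray(ct,(150+258.5/3.3-.5,100+(v+.5)/3.3-.5)),gr[2]+.014)))
for uv,dz in (((375,183),.023),((456,203),.023)): print("head top front",f(onplane(*ray(cs,(210+(uv[0]+.5)/5-.5,130+(uv[1]+.5)/5-.5)),gr[2]+dz)))
for dx,dz in ((.082,.023),(.082,.0),(.082,-.015)):
  for dy in (-.028,.028):
    P=gr+X*dx+Y*dy+[0,0,dz];T=np.linalg.inv(cs["world_from_camera"]);p=T[:3,:3]@P+T[:3,3];fl=192/np.tan(np.radians(cs["vertical_fov"])/2)
    u=p[0]/p[2]*fl+cs["cx"];v=p[1]/p[2]*fl+cs["cy"];print(dx,dy,dz,(u-210)*5,(v-130)*5)
E
```

```text
rear 493 [-0.1009  0.0005  0.014 ]
rear 499 [-0.1054  0.0013  0.014 ]
head top front [ 0.0744 -0.0276  0.023 ]
head top front [0.0777 0.03   0.023 ]
0.082 -0.028 0.023 370.0855981190949 189.0223979750762
0.082 0.028 0.023 449.9195192719486 205.1211532517155
0.082 -0.028 0.0 368.34369876173326 210.06440552080548
0.082 0.028 0.0 447.01157699428194 226.06402095558394
0.082 -0.028 -0.015 367.23440877152257 223.4645415537922
0.082 0.028 -0.015 445.1599994512489 239.3989980027591
```

The rear end is at -101 to -105 mm against the expected -103, so the geometry holds. Now I hold still for 2.4 s.

>>> jog_arm(
  motion=[0,0,0,0,0,0,0,0,0,0,0,0,0,0,0,0,0,0,0,0,0,0,0,0,0,0,0,0,0,0,0,0,0,0,0,0,0,0,0,0,0,0,0,0,0,0,0,0,0,0,0,0,0,0,0,0],
)

```text
t: 11.45
tool_pos: [0.4481, 0.0975, 0.2139]
orientation: [-3.132, -0.242, -0.002]
force: [-0.6, -0.1, -2.0]
opening: 0.0298
```

>>> jog_arm(
  motion=[0,0,0,0,0,0,0,0,0,0,0,0,0,0,0,0,0,0,0,0,0,0,0,0,0,0,0,0,0,0,0,0,0,0,0,0,0,0,0,0,0,0,0,0,0,0,0,0,0,0,0,0,0,0,0,0],
)

```text
t: 12.25
tool_pos: [0.4481, 0.0975, 0.2139]
orientation: [-3.132, -0.242, -0.002]
force: [-0.6, -0.5, -2.7]
opening: 0.03
```

>>> jog_arm(
  motion=[0,0,0,0,0,0,0,0,0,0,0,0,0,0,0,0,0,0,0,0,0,0,0,0,0,0,0,0,0,0,0,0,0,0,0,0,0,0,0,0,0,0,0,0,0,0,0,0,0,0,0,0,0,0,0,0],
)

```text
t: 13.05
tool_pos: [0.4481, 0.0975, 0.2139]
orientation: [-3.132, -0.242, -0.002]
force: [-0.2, -0.7, -3.0]
opening: 0.0298
```

```bash
python3 -c "
from tgt import *
s=read_state();print(s['tool_pos'],s['orientation'])
print(go([.485,-.303,.255],-.075))"
```

```text
[0.44813451 0.0974818  0.21389645] [-3.13191469e+00 -2.41609944e-01 -1.61559912e-03]
[-4.990e-02  8.028e-01 -8.250e-02 -3.000e-04 -6.000e-04  1.458e-01]
```

The hold was steady for over 2.4 s. Now lift and go back above the tray.

>>> jog_arm(
  motion=[0,0,0,-0.05,0,0,0,0,0,0.03,-0.082,0,0,0.005,0,-0.01,0.1,-0.082,0,0,0.02,0,-0.015,0.19,-0.082,0,0,0.035,0,-0.02,0.28,-0.082,0,0,0.05,0,-0.025,0.37,-0.082,0,0,0.07,0,-0.03,0.46,-0.082,0,0,0.085,0,-0.035,0.54,-0.082,0,0,0.1],
)

```text
t: 13.85
tool_pos: [0.4721, -0.1743, 0.2549]
orientation: [-3.142, 0.007, -0.002]
force: [1.1, 0.7, -1.8]
opening: 0.0297
```

```bash
python3 -c "
from tgt import *
print(go([.487,-.305,.255],-.05))"
```

```text
[ 3.110e-02  2.612e-01 -1.000e-04 -1.000e-04 -9.000e-04  2.880e-02]
```

>>> jog_arm(
  motion=[0,0.01,0.09,0,0,0,0.01,0,0.02,0.18,0,0,0,0.02,0,0.03,0.24,0,0,0,0.03,0,0.031,0.261,0,0,0,0.03,0,0.031,0.261,0,0,0,0.03,0,0.031,0.261,0,0,0,0.03],
)

```text
t: 14.45
tool_pos: [0.4869, -0.3039, 0.2547]
orientation: [-3.14, 0.081, -0.002]
force: [-0.2, -0.7, -2.8]
opening: 0.0296
```

```bash
python3 -c "
from tgt import *
c=wrist('w9');print(go([.487,-.305,.018],-.05),read_state()['tool_pos'])"
```

```text
[-6.000e-04  3.200e-03  4.739e-01 -5.000e-04 -8.000e-04 -4.000e-04] [ 0.48706309 -0.30356123  0.25492682]
```

View pics/w9.png

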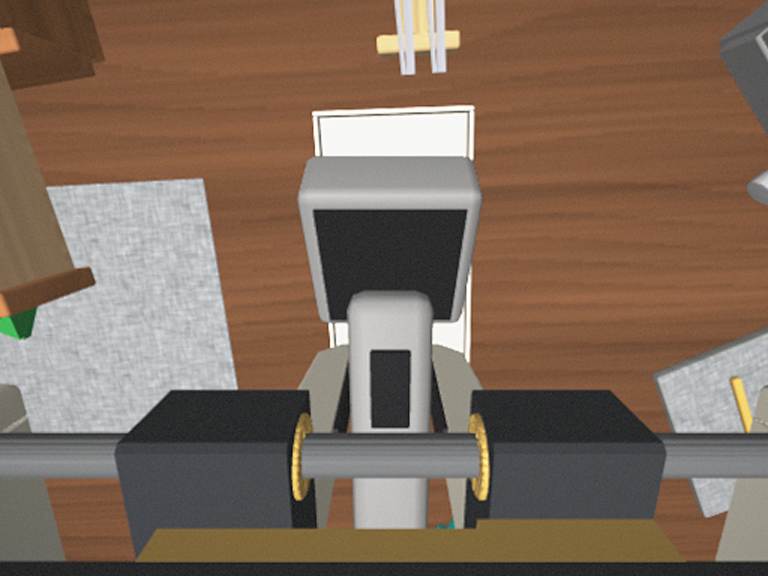

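The reader is over the empty tray. I'll aim 6 mm further forward for clearance at the rear wall and lower it.

>>> jog_arm(
  motion=[0,0.012,0.003,0.1,0,0,0,0,0.012,0.003,0.2,0,0,0,0,0.012,0.003,0.29,0,0,0,0,0.012,0.003,0.37,0,0,0,0,0.012,0.003,0.42,0,0,0,0,0.012,0.003,0.45,0,0,0,0,0.012,0.003,0.465,0,0,0,0,0.012,0.003,0.47,0,0,0],
)

```text
t: 15.3
tool_pos: [0.4938, -0.3049, 0.0203]
orientation: [-3.14, 0.078, -0.003]
force: [0.0, 0.3, -1.4]
opening: 0.0297
```

```bash
python3 -c "
from tgt import *
print(go([.493,-.305,.017],-.05),read_state()['tool_pos'],read_state()['force'])"
```

```text
[-0.0016  0.0003  0.0067 -0.0003 -0.0012  0.0001] [ 0.49379819 -0.30486648  0.02034031] [ 0.04745789  0.27631382 -1.40025045]
```

>>> jog_arm(
  motion=[0,0,0,0.003,0,0,0,0,0,0,0.006,0,0,0,0,0,0,0.006,0,0,0],
)

```text
t: 15.6
tool_pos: [0.4946, -0.3054, 0.0185]
orientation: [3.14, -0.078, 0.005]
force: [0.6, -0.2, -2.7]
opening: 0.0301
```

>>> jog_arm(
  motion=[0,0,0,0.003,0,0,0,0,0,0,0.004,0,0,0,0,0,0,0.004,0,0,0],
)

```text
t: 15.9
tool_pos: [0.4951, -0.3058, 0.0172]
orientation: [3.139, -0.078, 0.007]
force: [0.9, 0.3, 1.7]
opening: 0.0299
```

The reading now shows +1.7 N, so the reader is on the floor. Release by opening to 60 mm, then retreat upward.

>>> jog_arm(
  motion=[0.4,0,0,0,0,0,0,0.5,0,0,0,0,0,0,0.65,0,0,0,0,0,0,0.65,0,0,0,0,0,0],
)

```text
t: 16.3
tool_pos: [0.4951, -0.3058, 0.0172]
orientation: [3.139, -0.078, 0.007]
force: [-0.5, 0.7, 0.5]
opening: 0.0565
```

>>> jog_arm(
  motion=[0.65,0,0,-0.05,0,0,0,0.65,0,0,-0.12,0,0,0,0.65,0,0,-0.22,0,0,0,0.65,-0.02,0,-0.32,0,0,0,0.65,-0.05,0,-0.4,0,0,0,0.65,-0.05,0,-0.4,0,0,0],
)

```text
t: 16.9
tool_pos: [0.4711, -0.3067, 0.2252]
orientation: [3.132, -0.079, 0.022]
force: [0.9, -0.9, 0.2]
opening: 0.0604
```

```bash
python3 -c "
from tgt import *
c=wrist('w10');print(read_state()['tool_pos'])
c=read_camera('scene')
cv2.imwrite('pics/s10.png',cv2.resize(c['frame'][90:290,120:380,::-1],None,fx=2.9,fy=2.9,interpolation=cv2.INTER_CUBIC))
"
```

```text
[ 0.47059243 -0.30579291  0.22150267]
```

View pics/w10.png

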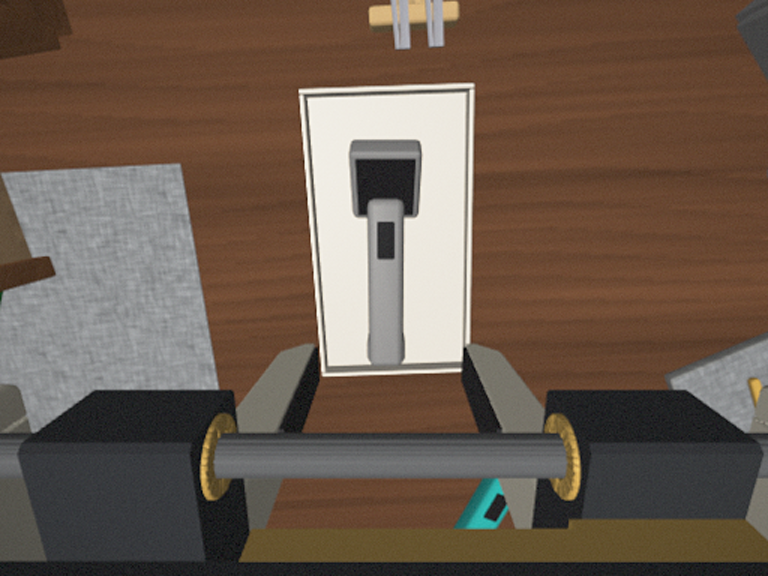

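View pics/s10.png

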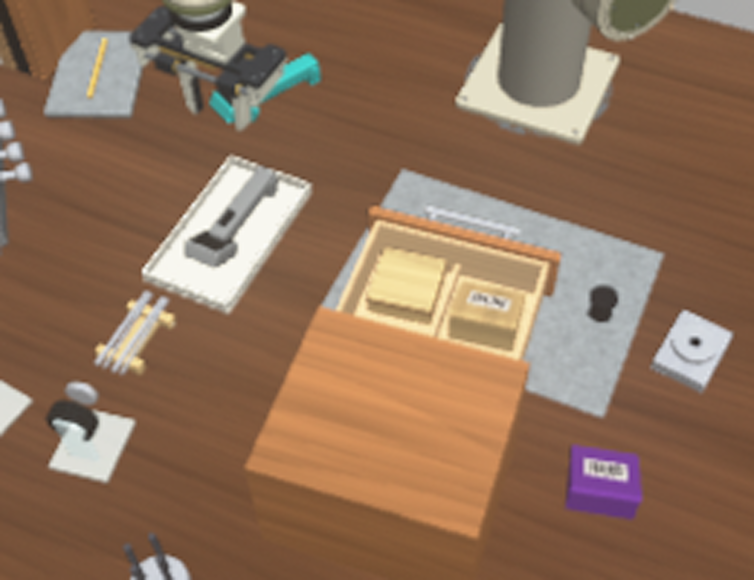

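The reader lies flat in the tray (button at (386,240)), the drawer is fully out, and the other things are where they were. One numeric check, then I hand in.

```bash
python3 - <<'E'
from lab import *
from plant import close_job
c=np.load('pics/w10.npy',allow_pickle=True).item()
g=lambda u,v:((u+.5)/1.5-.5,(v+.5)/1.5-.5)
b=onplane(*ray(c,g(386,240)),.048);t=np.mean([onplane(*ray(c,g(*p)),.026) for p in ((301,91),(473,86),(468,370),(323,375))],0)
print("button",b,"tray centre",t,"diff",b-t,"force",read_state()["force"])
if abs(b-t)[0]<.04 and abs(b-t)[1]<.03: print(close_job())
E
```

```text
button [ 0.49930811 -0.30550685  0.048     ] tray centre [ 0.49370586 -0.31001511  0.026     ] diff [0.00560224 0.00450826 0.022     ] force [-0.16270342  0.10293716 -0.58893001]
the job is handed in; nothing more can be done
None
```

I carried out the whole task and handed it in at about t = 17 s of the 58 s allowed. Handing in reports no verdict.

- **Drawer:** I hooked the handle with shut fingers and pulled to the stop. The handle travelled about 145 mm from a start that was already a few cm out, and the wrist force rose to about 60 N at the stop. The last picture shows the drawer still out.
- **Reading:** I took the grey reader by its grip and held it level, square to the label at about 80 mm for over 2.4 s. The label centre came out at (0.552, 0.114, 0.146) with a 29.9° tilt, and several wrist views agreed to about 2 mm. The measured arm pose held within 1 mm of the target. I could not see the window itself, so its aim rests on the measured grip and label poses.
- **Put back:** The reader lies flat and right way up, its button about 6 mm along and 5 mm across from the tray's middle.
- **Other objects:** The gripper was raised clear of everything when I handed in. The last pictures show the watch boxes, bench block, tweezer rest and loupe apparently where they were. I judged that by eye and did not measure it.

No check failed. The small disagreements were two readings of the grip's place along the reader, about 6 mm apart (I used the middle), and label yaw readings of 0.15 to 0.19 rad (I used 0.154).

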